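# Close the specimen viewer and hold the handheld microscope over its window

### The arm

A 6-joint arm with a two-finger parallel gripper is mounted at the origin on the work surface. World frame = base frame: x ahead of the robot, y to its left, z up, the work surface at z = 0. Lengths are in m, angles in degrees, forces in N, time in s.
With the tool pointing down it reaches from about 0.3 to 0.75 m from the base axis. Payload 8.5 kg.
Tool frame: the origin (TCP) lies at the very end of the fingers, on their centre line; the grasp point (between the pads) lies 19 mm behind it; z points along the fingers, y is the line along which they close (so a half turn about z gives the same grasp; the last joint's range is limited). The gripper opens to 85 mm and grips with 20 to 120 N. Pads are 22 mm wide; open, the fingers measure 114 mm over their backs; the gripper's body (76 mm by 85 mm) begins 54 mm behind the grasp point. The pads swing forward as they close: fully open they stand 13 mm farther back than shut.
Start: joints at [52.007, 21.807, 74.336, -0, 83.858, -12.336], TCP at [0.238, 0.496, 0.195] pointing down, gripper open.
Joint ranges: [-178.18, 178.18], [-50.72, 133.34], [12.68, 142.11], [-81.47, 261.47], [9.98, 163.14], [-165.26, 165.26]. Speed limits (degrees/s): [136.94, 136.94, 180, 180, 180, 180].

### API

Orientations are given as a 3x3 rotation matrix whose columns are the frame's x, y, z axes.
In Python, from rig import env, imaging gives the robot as it stands. The module is installed in compiled form; this text tells all that it offers.
- The arm moves only by the tool arm_command, never from a script. Its arguments are lists of equal length, an entry for each row: "turn": the turn, a rotation vector about the tool's x, y, z in units of 5 degrees (1.0 is 5 degrees), a list of three; "xyz": the shift along the tool's x, y, z in units of 50 mm (1.0 is 50 mm), a list of three; "claw": the finger opening in mm, from 0 to 85.4. A call has 1 to 12 rows; each row shifts and turns the commanded pose from where the row before left it, along the tool's axes as they then stand; what a row does not reach is not made up. A row lasts 1/10 s, in which the tool goes at most 50 mm and 8.59 degrees, less where a joint would pass 70% of its speed; a pose out of reach is approached as far as the arm can. A call is refused whole if a number of a shift passes 1 or a number of a turn 1, either way. A call with a gripper value outside its range is refused whole. The fingers move at their own pace and stop on an object; "squeeze" is the grip in N (left out, the last holds). Time passes only in rows, so rows that do not move let the fingers close. It gives the time, the measured TCP pose, the force, the opening and the grip force at its end, in the units of the state.
- env.observe(): the state, without advancing time (a new reading comes with each control period).
- imaging.get_image(name): name is "side" or "top" or "wrist"; returns (picture, depth): 400x640x3 uint8, blue, green, red; 400x640 float32, m along the optical axis (not along the pixel's ray), 0 where there is no reading.
- imaging.camera_info(name): a dict with "camera_matrix" (3x3 intrinsics, pixels), "rvec" (rotation vector, rad) and "tvec" (3), from world to camera coordinates, as OpenCV has them. Camera axes: x right, y down, z forward; pixel columns grow to the right and rows downward; lengths in m; the calibration is good to about 2 mm. A picture is of the moment at which its call begins: read the wrist's pose just before it. camera_info takes no time and is no camera call; for the wrist camera it gives the pose at the moment of the call.
- env.close_job(): hands the job in; it is judged then, once.
The state is a dict: "time_s": time; "q": joint angles; "qvel": joint speeds; "joint_efforts": joint torques, N m; "position": TCP position; "tool_rot": TCP orientation; "ft_force": force on the tool from outside, world axes, zero at the start; "wrist_torque": the same for the moment, N m; "grip_width": finger opening in m; "gripper_force": force on a finger pad.
Only numpy, scipy, OpenCV 4.12 (cv2) and the standard library are available. Lean on these libraries where they do the work, as an engineer would, in place of code of your own. Each camera call takes 0.05 s, during which the arm holds its last target. There are 200 camera calls.

### The job

First gently lower the hinged lid of the specimen viewer box until it is fully closed. Then lift the handheld microscope out of its cradle, carry it over the test tube rack, and hold it upright and still with its nose centred about 1 cm above the round window in the lid, not touching the viewer at any time. Finish still holding it there, and leave the rack and the other glassware undisturbed.

Things in the scene. Friction and masses are not known exactly. Their poses are not given: they have to be found in the camera images.
- viewer: Specimen viewer: black open-topped box fixed to the table, 120 (its x) x 140 (its y) x 45 mm high, a snail shell inside. Origin: centre of its underside, z up; its lid is hinged along the top edge on its +x side, and the lid's free edge lies on its -x side when closed. It stands to one side of the rack, the cradle on the other; which side varies
- lid (a joint): Angle of the viewer's grey lid, rad: 0 = fully closed, level on the box; grows as the free edge rises, at most 1.6. The lid is 120 mm from hinge to free edge, 140 mm wide, 6 mm thick, 120 g, with a flat tab 36 mm wide and 6 mm thick reaching 13 mm beyond the middle of the free edge. The stiff hinge keeps it where it is left; about 1 to 2 N at the free edge moves it. It starts partly open and can be pushed shut on its outer face
- lid_hinge (a point): Middle of the lid's hinge line, level with the lid's underside: 60 mm along the viewer's +x from its centre, 45.5 mm above the table. The hinge line runs along the viewer's y. This frame turns with the lid: its -x points to the free edge, its z out of the lid's outer face
- lid_edge (a point): Middle of the lid's free edge, on its outer (upper) face, at the root of the tab
- window (a point): Centre of the lid's round clear window, 56 mm across, rimmed with thin metal, flush in the lid's outer face; mid-lid, 60 mm from the hinge. With the lid closed it lies above the viewer's centre, 51.5 mm above the table; its z points out of the lid's outer face
- scope_center (a point): Handheld microscope (white, stick-shaped, black nose and focus ring), 115 mm tall, about 140 g, standing upright, nose down, in the cradle. Point: its centre, half-way up; its z runs up along its axis. Its body is a 34 mm diameter cylinder from 50 to 98 mm above the nose (grip there), narrowing above to the top; focus ring 39 mm in diameter from 38 to 50 mm above the nose; nose 30 to 32 mm in diameter below. Its turn about its own axis does not matter
- scope_nose (a point): Centre of the flat lower end (nose) of the microscope, 57.5 mm below its centre along its axis
- scope: The same microscope; origin at its nose end, z up along its axis
- cradle: Black desk cradle fixed to the table: round foot 84 mm across and 8 mm thick, with an upright collar 48 mm across outside, 38 mm inside, up to 34 mm above the table. Origin: centre of its underside. The microscope's nose rests on the foot, 8 mm above the table, loose in the collar: lift it straight up
- rack: Loose wooden rack of five stoppered test tubes, 200 (its x) x 56 (its y) mm, 136 mm to the tops of the stoppers, 0.7 kg, standing between viewer and cradle. Origin: centre of its underside
- jar: Bystander: capped jar 60 mm across, 85 mm tall. Origin: centre of its underside
- dishes: Bystander: stack of three clear petri dishes 92 mm across, 45 mm tall. Origin: centre of its underside
- beaker: Bystander: glass beaker 68 mm across, 90 mm tall. Origin: centre of its underside
Not all that is in view belongs to the job. What is shaped like the viewer but green or purple is not meant.

How it is judged (in metres and radians):
On the way, in this order (a step that is already met when the one before it is completed fails the run):
1. the viewer's lid is fully closed, the microscope still in its cradle (value of joint lid below 0.06 rad and horizontal distance between scope_nose and cradle below 0.015 m and height (world z) of scope_nose below 0.03 m), for 0.2 s.
2. the microscope passes above the test tube rack (height (world z) of scope_nose above 0.13 m and x of scope_nose in the frame of rack between -0.14 and 0.14 m and y of scope_nose in the frame of rack between -0.06 and 0.06 m).
3. the microscope hovers upright, centred just above the window of the closed lid, held by the fingers (value of joint lid below 0.06 rad and horizontal distance between scope_nose and window below 0.01 m and z of scope_nose in the frame of window between 0.003 and 0.02 m and angle between scope_center's own z axis and vertical below 0.15 rad and linear speed of scope below 0.02 m/s and contact force between scope and viewer below 0.05 N and contact force between scope and the fingers above 1 N), for 0.2 s.
At the end, for the whole second after the job is handed in: lid within 0.06 rad of closed; nose within 10 mm sideways of the window's centre and 3 to 20 mm above it; microscope within 0.15 rad of upright, still, gripped by the fingers and not touching the viewer (all of step 3); the arm keeps its last pose, push and grip.
It fails at once if the lid is slammed (faster than 3 rad/s) (velocity of joint lid below -3 rad/s).
It fails at once if the microscope touches the viewer (contact force between scope and viewer above 0.5 N).
It fails at once if the rack or a bystander is shifted more than 20 mm or tipped (distance of any of rack, jar, dishes, beaker from where it was at the start of the episode above 0.02 m or angle between any of rack, jar, dishes, beaker's own z axis and vertical above 0.3 rad).
It also fails if it takes over 61 s, if anything falls off the work surface, if the arm or the gripper's body presses on something with over 40 N, if the wrist force passes 120 N, or if a joint passes its speed limit or range.

## Working session

There is one attempt and no reset: what is moved stays moved. The work goes in short steps, Python scripts to look and compute and a tool call to move; the robot and the scene stay as the last step left them, time stands still between calls to the robot, and variables do not carry over. Pictures are saved under pics/ and viewed, at most 10 in all, crops included, and the job is handed in when it is done.

Besides the shell and the picture viewer there is one more tool, called by a JSON object that holds its "name" and its "arguments". arm_command: Moves the arm, as the interface text tells. Its arguments: {"type":"object","properties":{"turn":{"type":"array"},"xyz":{"type":"array"},"claw":{"type":"array"},"squeeze":{"type":"number"}},"required":["turn","xyz","claw"]}

```bash
mkdir -p pics; cat > h.py <<'E'
import numpy as np, cv2
from rig import env, imaging
def snap(n,tag):
    info=imaging.camera_info(n); im,d=imaging.get_image(n)
    np.savez(f'{tag}.npz',im=im,d=d,K=info['camera_matrix'],r=np.array(info['rvec'],float),t=np.array(info['tvec'],float))
    cv2.imwrite(f'pics/{tag}.png',im)
def cloud(tag):
    z=np.load(f'{tag}.npz'); K=z['K'];R=cv2.Rodrigues(z['r'])[0];d=z['d']
    v,u=np.mgrid[:d.shape[0],:d.shape[1]]
    c=np.stack([(u-K[0,2])/K[0,0]*d,(v-K[1,2])/K[1,1]*d,d],-1)
    P=(c-z['t'].reshape(3))@R
    P[d==0]=np.nan
    return z['im'],P
E
python3 - <<'E'
from h import *
snap('top','top0');snap('side','side0')
s=env.observe();print(s['time_s'],s['position'],s['tool_rot'])
E
```

```text
0.1 [0.23793374 0.49550895 0.19406657] [[-9.01404575e-01  4.32977043e-01 -8.20249398e-04]
 [ 4.32977731e-01  9.01403988e-01 -1.06495985e-03]
 [ 2.78272911e-04 -1.31510940e-03 -9.99999097e-01]]
```

View pics/top0.png

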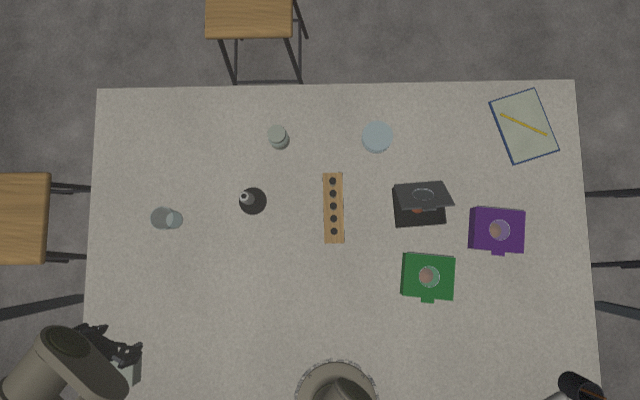

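View pics/side0.png

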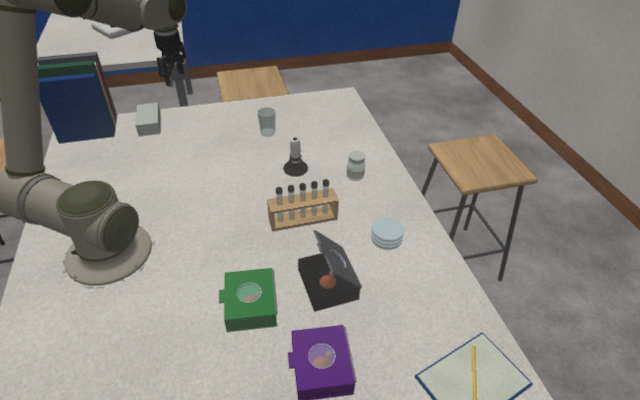

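The top view shows the cradle and scope at about (252,200), the rack at (333,207), the black viewer at (420,205) with its lid raised, the jar at (278,136), the dishes at (377,137) and the beaker at (166,217). Next I'll measure these from depth.

```bash
python3 - <<'E'
from h import *
im,P=cloud('top0')
def reg(u0,u1,v0,v1,zl,zh):
    q=P[v0:v1,u0:u1].reshape(-1,3);c=im[v0:v1,u0:u1].reshape(-1,3);m=(q[:,2]>zl)&(q[:,2]<zh);return q[m],c[m]
for n,a in dict(table=(290,310,180,200,-.1,.1),rack=(315,355,165,250,.08,.2),racklow=(315,355,165,250,.04,.13),jar=(262,295,120,155,.07,.2),dish=(355,400,118,158,.03,.1),beak=(145,190,200,235,.02,.2),foot=(230,275,180,222,.004,.02),scope=(230,275,180,222,.05,.2),viewlow=(385,460,175,235,.02,.046),viewhi=(385,460,175,235,.055,.3)).items():
    q,c=reg(*a)
    if len(q): print(n,len(q),q.min(0).round(3),q.max(0).round(3),np.median(q,0).round(3))
for v in range(178,232,3): print(v,[tuple(P[v,u].round(3)) for u in (400,415,440)])
for t in ('top0','side0'):
    im,P=cloud(t)
    hh=P[...,2]
    box=(P[...,0]>.3)&(P[...,0]<.8)&(P[...,1]>-.5)&(P[...,1]<-.1)
    k=(im.max(-1)<60)&box&(hh>.03)&(hh<.05);q=P[k];print(t,len(q),q.min(0),q.max(0))
    if len(q)>5: print(cv2.minAreaRect(q[:,:2].astype(np.float32)))
    k=(im.max(-1).astype(int)-im.min(-1)<25)&box&(hh>.055)&(hh<.3);q=P[k];
    print(len(q)); 
    if len(q)>50:
        m=np.median(q,0);n=np.linalg.svd(q-m,full_matrices=False)[2][2];e=abs((q-m)@n);q=q[e<.006];m=q.mean(0);n=np.linalg.svd(q-m,full_matrices=False)[2][2];print('plane',m,n,len(q),q[q[:,2].argmax()],q[q[:,2].argmin()],q.min(0),q.max(0))
E
```

```text
table 398 [ 0.582  0.073 -0.008] [0.642 0.132 0.006] [ 0.612  0.102 -0.002]
rack 525 [ 0.449 -0.026  0.08 ] [0.646 0.029 0.14 ] [0.55  0.001 0.083]
racklow 1220 [ 0.449 -0.028  0.071] [0.647 0.029 0.13 ] [0.544 0.001 0.079]
jar 276 [0.737 0.136 0.071] [0.789 0.188 0.09 ] [0.762 0.162 0.083]
dish 749 [ 0.719 -0.176  0.03 ] [ 0.809 -0.087  0.049] [ 0.763 -0.132  0.043]
beak 485 [0.492 0.449 0.02 ] [0.557 0.517 0.093] [0.525 0.498 0.063]
foot 306 [0.517 0.191 0.004] [0.642 0.313 0.019] [0.568 0.233 0.007]
scope 186 [0.56  0.226 0.051] [0.595 0.26  0.126] [0.574 0.238 0.111]
viewlow 263 [ 0.493 -0.323  0.02 ] [ 0.623 -0.175  0.046] [ 0.52  -0.222  0.042]
viewhi 1319 [ 0.53  -0.32   0.055] [ 0.623 -0.176  0.152] [ 0.573 -0.248  0.103]
178 [(np.float64(0.643), np.float64(-0.203), np.float64(-0.003)), (np.float64(0.643), np.float64(-0.248), np.float64(-0.003)), (np.float64(0.642), np.float64(-0.323), np.float64(-0.002))]
181 [(np.float64(0.634), np.float64(-0.202), np.float64(-0.001)), (np.float64(0.633), np.float64(-0.247), np.float64(0.001)), (np.float64(0.624), np.float64(-0.309), np.flo
[... 3128 characters left out ...]
5527), 3.874781847000122)
1314
plane [ 0.57363531 -0.24789648  0.10223884] [-0.75042558 -0.05217211 -0.65889265] 1313 [ 0.53179928 -0.25626102  0.15222403] [ 0.61296609 -0.20949671  0.05508379] [ 0.52993982 -0.31982038  0.05508379] [ 0.62323533 -0.17582062  0.15222403]
side0 459 [ 0.49556718 -0.32453851  0.03003486] [ 0.61974008 -0.17910941  0.04874469]
((0.556257963180542, -0.2505447566509247), (0.11584910750389099, 0.14275792241096497), 5.036571025848389)
978
plane [ 0.57625318 -0.25517059  0.10367999] [0.74782506 0.04797284 0.66216032] 977 [ 0.53621309 -0.26924372  0.15050998] [ 0.62035162 -0.26563162  0.05505114] [ 0.53244993 -0.32168182  0.05505114] [ 0.62369458 -0.17631967  0.15050998]
```

{"name": "arm_command", "arguments": {"turn": [[0, 0, 0], [0, 0, 0], [0, 0, 0], [0, 0, 0], [0, 0, 0], [0, 0, 0], [0, 0, 0], [0, 0, 0], [0, 0, 0], [0, 0, 0], [0, 0, 0], [0, 0, 0]], "xyz": [[0, 0, -0.9], [-0.83, -0.16, 0], [-0.83, -0.16, 0], [-0.83, -0.16, 0], [-0.83, -0.16, 0], [-0.83, -0.16, 0], [-0.83, -0.16, 0], [-0.83, -0.16, 0], [-0.83, -0.16, 0], [-0.83, -0.16, 0], [-0.83, -0.16, 0], [0, 0, 0]], "claw": [85, 85, 85, 85, 85, 85, 85, 85, 85, 85, 85, 85]}}

```text
time_s: 1.3
position: [0.5807, 0.2404, 0.2378]
tool_rot: [[-0.899, 0.437, -0.002], [0.437, 0.899, -0.001], [0.001, -0.002, -1.0]]
ft_force: [-0.2, 0.8, -0.7]
grip_width: 0.0851
gripper_force: 0.0
```

```bash
python3 - <<'E'
from h import *
s=env.observe();print(s['time_s'],s['position'],np.round(s['tool_rot'],3),np.round(s['q'],1))
snap('wrist','w0')
im,P=cloud('w0')
for lo,hi,n in ((.004,.013,'foot'),(.028,.04,'collar'),(.06,.1,'body'),(.1,.14,'top')):
    k=(P[...,2]>lo)&(P[...,2]<hi)&(np.hypot(P[...,0]-.577,P[...,1]-.243)<.07);q=P[k]
    if len(q)>5: print(n,len(q),q.min(0).round(3),q.max(0).round(3),cv2.minEnclosingCircle(q[:,:2].astype(np.float32)))
E
```

```text
1.3 [0.58067925 0.24036717 0.23781799] [[-0.899  0.437 -0.002]
 [ 0.437  0.899 -0.001]
 [ 0.001 -0.002 -1.   ]] [ 11.7  28.8  55.7  -0.1  95.6 -52.3]
foot 1970 [0.54  0.204 0.004] [0.624 0.287 0.013] ((0.5819293260574341, 0.2457587718963623), 0.04193175956606865)
collar 301 [0.558 0.222 0.028] [0.6   0.269 0.037] ((0.5815256834030151, 0.24589978158473969), 0.02373337186872959)
body 188 [0.565 0.235 0.061] [0.58  0.263 0.1  ] ((0.5747755765914917, 0.24865123629570007), 0.015214329585433006)
top 1012 [0.565 0.229 0.1  ] [0.598 0.263 0.125] ((0.5816358923912048, 0.24603378772735596), 0.016902022063732147)
```

View pics/w0.png

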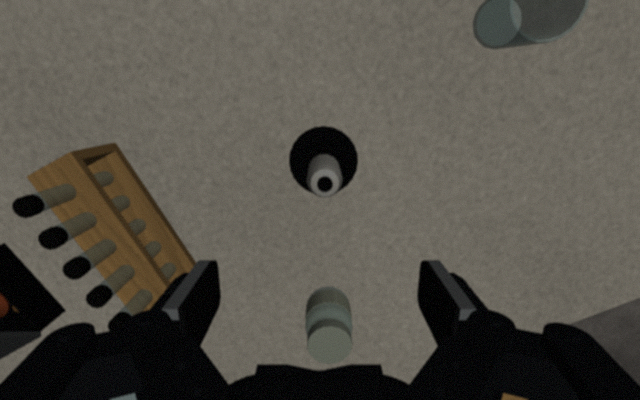

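The wrist view shows the scope in its cradle at about (324,175), with the fingers clear on both sides. The measured cradle centre is (0.582, 0.246), and the foot and collar radii match the given sizes. I'll close the lid next.

{"name": "arm_command", "arguments": {"turn": [[0, 0, 0], [0, 0, 0], [0, 0, 0], [0, 0, 0], [0, 0, 0], [0, 0, 0], [0, 0, 0], [0, 0, 0], [0, 0, 0], [0, 0, 0], [0, 0, 0], [0, 0, 0]], "xyz": [[-0.37, -0.81, 0], [-0.37, -0.81, 0], [-0.37, -0.81, 0], [-0.37, -0.81, 0], [-0.37, -0.81, 0], [-0.37, -0.81, 0], [-0.37, -0.81, 0], [-0.37, -0.81, 0], [-0.37, -0.81, 0], [-0.37, -0.81, 0], [-0.37, -0.81, 0], [0, 0, 0.5]], "claw": [0, 0, 0, 0, 0, 0, 0, 0, 0, 0, 0, 0]}}

```text
time_s: 2.55
position: [0.5685, -0.2502, 0.2164]
tool_rot: [[-0.9, 0.437, 0.004], [0.437, 0.9, -0.004], [-0.006, -0.002, -1.0]]
ft_force: [0.4, 0.9, -0.7]
grip_width: 0.0001
gripper_force: 0.0
```

```bash
cat >> h.py <<'E'
def go(*t):
    s=env.observe();p=np.array(s['position'])
    print(s['time_s'],p.round(4),'units',(np.array(s['tool_rot']).T@(np.array(t)-p)/.05).round(2))
E
python3 - <<'E'
from h import *
go(.57,-.249,.145);go(.522,-.252,.0515)
snap('wrist','w1');im,P=cloud('w1')
z=P[...,2];box=(abs(P[...,0]-.557)<.09)&(abs(P[...,1]+.249)<.09)
k=box&(z>.06)&(z<.16)
q=P[k];print(len(q))
k=box&(z>.03)&(z<.05);q=P[k].astype(np.float32);print(len(q),cv2.minAreaRect(q[:,:2].copy()) if len(q) else 0)
E
```

```text
2.55 [ 0.5685 -0.2502  0.2164] units [-0.01  0.04  1.43]
2.55 [ 0.5685 -0.2502  0.2164] units [ 0.84 -0.43  3.29]
10141
1512 ((0.5629361271858215, -0.24808862805366516), (0.12561358511447906, 0.14026419818401337), 3.9648890495300293)
```

{"name": "arm_command", "arguments": {"turn": [[0, 0, 0], [0, 0, 0], [0, 0, 0], [0, 0, 0], [0, 0, 0], [0, 0, 0], [0, 0, 0], [0, 0, 0], [0, 0, 0], [0, 0, 0], [0, 0, 0], [0, 0, 0]], "xyz": [[0, 0, 0.35], [0, 0, 0.35], [0, 0, 0.35], [0, 0, 0.3], [0.05, -0.03, 0.12], [0.05, -0.03, 0.12], [0.05, -0.03, 0.12], [0.05, -0.03, 0.12], [0.05, -0.03, 0.12], [0.05, -0.03, 0.12], [0.05, -0.03, 0.12], [0.05, -0.03, 0.12]], "claw": [0, 0, 0, 0, 0, 0, 0, 0, 0, 0, 0, 0]}}

```text
time_s: 3.8
position: [0.5447, -0.248, 0.0988]
tool_rot: [[-0.901, 0.433, 0.0], [0.433, 0.901, -0.0], [-0.0, -0.0, -1.0]]
ft_force: [0.3, 0.6, 0.2]
grip_width: 0.0002
gripper_force: 0.3
```

{"name": "arm_command", "arguments": {"turn": [[0, 0, 0], [0, 0, 0], [0, 0, 0], [0, 0, 0], [0, 0, 0], [0, 0, 0], [0, 0, 0]], "xyz": [[0.05, -0.03, 0.12], [0.05, -0.03, 0.12], [0.05, -0.03, 0.12], [0.05, -0.03, 0.12], [0.05, -0.03, 0.12], [0.05, -0.03, 0.12], [0, 0, 0]], "claw": [0, 0, 0, 0, 0, 0, 0]}}

```text
time_s: 4.5
position: [0.5268, -0.2493, 0.0622]
tool_rot: [[-0.901, 0.433, -0.001], [0.433, 0.901, 0.001], [0.002, 0.0, -1.0]]
ft_force: [-0.3, 0.9, -0.7]
grip_width: -0.0001
gripper_force: 0.0
```

```bash
python3 - <<'E'
from h import *
go(.522,-.252,.0515); print(env.observe()['ft_force'])
E
```

```text
4.5 [ 0.5268 -0.2493  0.0622] units [ 0.06 -0.09  0.21]
[-0.2650152   0.94107867 -0.69761197]
```

{"name": "arm_command", "arguments": {"turn": [[0, 0, 0], [0, 0, 0], [0, 0, 0], [0, 0, 0], [0, 0, 0]], "xyz": [[0, 0, 0.06], [0, 0, 0.06], [0, 0, 0.06], [0, 0, 0.04], [0, 0, 0]], "claw": [0, 0, 0, 0, 0]}}

```text
time_s: 5.0
position: [0.5274, -0.2494, 0.0518]
tool_rot: [[-0.901, 0.433, -0.0], [0.433, 0.901, 0.0], [0.0, 0.0, -1.0]]
ft_force: [-0.8, 0.0, -0.2]
grip_width: 0.0
gripper_force: 0.0
```

```bash
python3 - <<'E'
from h import *
go(.522,-.252,.0515)
snap('side','s1');im,P=cloud('s1');z=P[...,2]
k=(abs(P[...,0]-.557)<.07)&(abs(P[...,1]+.249)<.08)&(z>.03)&(z<.15);v,u=np.nonzero(k);print(u.min(),u.max(),v.min(),v.max())
k&=(P[...,0]>.545);q=P[k];m=np.median(q,0);q=q[abs(q[:,2]-m[2])<.02];m=q.mean(0);print(m,np.linalg.svd(q-m,full_matrices=False)[2][2],np.percentile(q[:,2],[5,50,95]))
cv2.imwrite('pics/s1c.png',cv2.resize(im[200:330,260:400],None,fx=4,fy=4))
E
```

```text
5.0 [ 0.5274 -0.2494  0.0518] units [ 0.07 -0.09  0.01]
298 361 246 304
[ 0.58502809 -0.26000843  0.06222311] [ 0.32141201 -0.01274651  0.94685366] [0.04673737 0.06219186 0.07576024]
```

View pics/s1c.png

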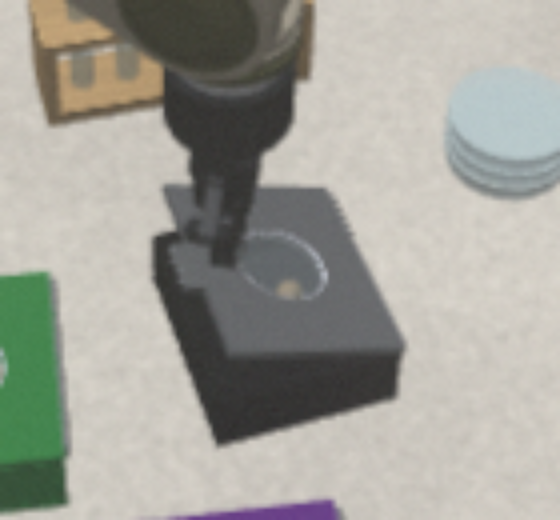

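```bash
python3 - <<'E'
from h import *
snap('wrist','w2');snap('top','t2')
for t in ('w2','t2','s1'):
    im,P=cloud(t)
    print(t)
    for x in (.51,.53,.55,.57,.59,.61):
        r=[]
        for y in (-.31,-.29,-.27,-.25,-.21,-.19):
            k=(abs(P[...,0]-x)<.006)&(abs(P[...,1]-y)<.006);r.append((k.sum(),round(float(np.median(P[k][:,2])),3) if k.any() else None))
        print(x,r)
E
```

```text
w2
0.51 [(np.int64(634), 0.045), (np.int64(480), 0.089), (np.int64(2856), 0.145), (np.int64(5990), 0.162), (np.int64(878), 0.089), (np.int64(1135), 0.088)]
0.53 [(np.int64(511), 0.009), (np.int64(243), 0.086), (np.int64(293), 0.085), (np.int64(802), 0.135), (np.int64(3445), 0.154), (np.int64(606), 0.082)]
0.55 [(np.int64(0), None), (np.int64(0), None), (np.int64(0), None), (np.int64(0), None), (np.int64(417), 0.076), (np.int64(431), 0.075)]
0.57 [(np.int64(0), None), (np.int64(0), None), (np.int64(0), None), (np.int64(0), None), (np.int64(335), 0.068), (np.int64(344), 0.068)]
0.59 [(np.int64(0), None), (np.int64(4), 0.061), (np.int64(27), 0.064), (np.int64(0), None), (np.int64(172), 0.062), (np.int64(295), 0.061)]
0.61 [(np.int64(0), None), (np.int64(46), 0.057), (np.int64(0), None), (np.int64(0), None), (np.int64(0), None), (np.int64(238), 0.054)]
t2
0.51 [(np.int64(22), 0.384), (np.int64(37), 0.386), (np.int64(37), 0.387), (np.int64(39), 0.385), (np.int64(59), 0.362), (np.int64(32), 0.088)]
0.53 [(np.int64(20), 0.37), (np.int64(25), 0.378), (np.int64(32), 0.385), (np.int64(37), 0.3
[... 769 characters left out ...]
53), 0.364), (np.int64(150), 0.25), (np.int64(119), 0.156), (np.int64(30), 0.387), (np.int64(16), 0.382), (np.int64(42), 0.406)]
0.55 [(np.int64(21), 0.078), (np.int64(80), 0.305), (np.int64(72), 0.263), (np.int64(43), 0.382), (np.int64(47), 0.394), (np.int64(7), 0.403)]
0.57 [(np.int64(20), 0.07), (np.int64(18), 0.069), (np.int64(41), 0.07), (np.int64(44), 0.367), (np.int64(27), 0.072), (np.int64(15), 0.067)]
0.59 [(np.int64(29), 0.061), (np.int64(17), 0.063), (np.int64(14), 0.063), (np.int64(19), 0.061), (np.int64(15), 0.061), (np.int64(11), 0.06)]
0.61 [(np.int64(53), 0.041), (np.int64(17), 0.056), (np.int64(13), 0.055), (np.int64(18), 0.055), (np.int64(12), 0.054), (np.int64(13), 0.053)]
```

View pics/w2.png

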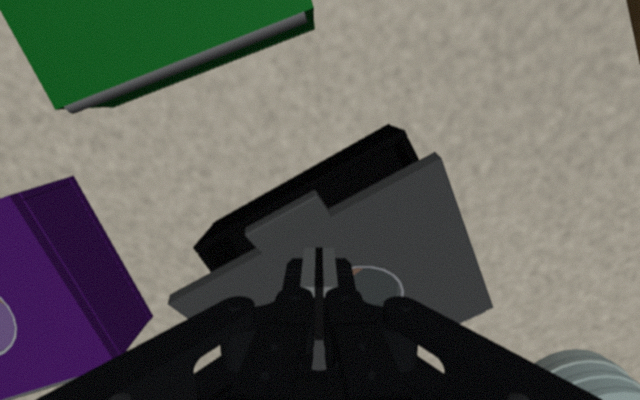

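```bash
python3 - <<'E'
from h import *
im,P=cloud('w2')
for v in (235,243,248,252,256,262,270,280,300): print(v,[tuple(map(float,P[v,u].round(3))) for u in (300,308,327,335)])
s=env.observe();print(s['position'],s['q'],s['joint_efforts'])
im,P=cloud('s1')
for v in (240,250,256,260,264,268): print(v,[tuple(map(float,P[v,u].round(3))) for u in (310,314,318,322)])
E
```

```text
235 [(0.51, -0.249, 0.092), (0.512, -0.246, 0.09), (0.516, -0.239, 0.089), (0.518, -0.236, 0.088)]
243 [(0.514, -0.251, 0.089), (0.516, -0.248, 0.089), (0.52, -0.241, 0.087), (0.523, -0.238, 0.085)]
248 [(0.517, -0.253, 0.089), (0.516, -0.248, 0.093), (0.52, -0.241, 0.092), (0.525, -0.239, 0.085)]
252 [(0.518, -0.254, 0.088), (0.517, -0.248, 0.097), (0.52, -0.241, 0.097), (0.527, -0.24, 0.084)]
256 [(0.521, -0.255, 0.087), (0.516, -0.248, 0.101), (0.52, -0.241, 0.101), (0.529, -0.241, 0.084)]
262 [(0.519, -0.253, 0.098), (0.516, -0.248, 0.107), (0.52, -0.241, 0.107), (0.525, -0.24, 0.098)]
270 [(0.519, -0.253, 0.104), (0.516, -0.248, 0.114), (0.52, -0.241, 0.113), (0.521, -0.238, 0.114)]
280 [(0.519, -0.252, 0.114), (0.516, -0.247, 0.122), (0.52, -0.241, 0.121), (0.521, -0.239, 0.121)]
300 [(0.515, -0.249, 0.135), (0.517, -0.247, 0.134), (0.518, -0.241, 0.136), (0.52, -0.239, 0.134)]
[ 0.5275196  -0.24950423  0.05215659] [-3.69297066e+01  3.28594960e+01  8.07571832e+01  1.08514253e-03
  6.63794214e+01 -1.01274753e+02] [-3.75317526e-03 -5.07479775e+01 -1.91533667e+01 -6.60919013e-04
 -1.67077611e-03  2.73808308e-05]
240 [(0.505, -0.279, 0.214), (0.513, -0.284, 0.217), (0.521, -0.286, 0.217), (0.536, -0.268, 0.194)]
250 [(0.51, -0.259, 0.157), (0.512, -0.288, 0.188), (0.523, -0.281, 0.177), (0.535, -0.274, 0.167)]
256 [(0.5, -0.297, 0.18), (0.509, -0.3, 0.182), (0.52, -0.293, 0.171), (0.553, -0.213, 0.072)]
260 [(0.499, -0.304, 0.176), (0.507, -0.308, 0.177), (0.52, -0.296, 0.16), (0.549, -0.228, 0.075)]
264 [(0.513, -0.247, 0.091), (0.519, -0.261, 0.106), (0.528, -0.265, 0.108), (0.545, -0.241, 0.075)]
268 [(0.509, -0.26, 0.093), (0.52, -0.26, 0.089), (0.53, -0.258, 0.084), (0.542, -0.254, 0.076)]
```

```bash
python3 - <<'E'
from h import *
for t in('w1','w2'):
    d=np.load(t+'.npz')['d'];print(t,[(v,d[v,308].round(3),d[v,327].round(3)) for v in range(190,290,8)])
im,P=cloud('w1')
print([(v,tuple(map(float,P[v,308].round(3)))) for v in range(190,300,8)])
E
```

```text
w1 [(190, np.float32(0.0), np.float32(0.303)), (198, np.float32(0.302), np.float32(0.317)), (206, np.float32(0.315), np.float32(0.332)), (214, np.float32(0.325), np.float32(0.343)), (222, np.float32(0.341), np.float32(0.36)), (230, np.float32(0.358), np.float32(0.425)), (238, np.float32(0.428), np.float32(0.427)), (246, np.float32(0.43), np.float32(0.43)), (254, np.float32(0.143), np.float32(0.144)), (262, np.float32(0.137), np.float32(0.138)), (270, np.float32(0.13), np.float32(0.131)), (278, np.float32(0.125), np.float32(0.124)), (286, np.float32(0.119), np.float32(0.12))]
w2 [(190, np.float32(0.193), np.float32(0.234)), (198, np.float32(0.142), np.float32(0.236)), (206, np.float32(0.143), np.float32(0.237)), (214, np.float32(0.145), np.float32(0.147)), (222, np.float32(0.147), np.float32(0.149)), (230, np.float32(0.15), np.float32(0.151)), (238, np.float32(0.153), np.float32(0.154)), (246, np.float32(0.156), np.float32(0.156)), (254, np.float32(0.145), np.float32(0.145)), (262, np.float32(0.137), np.float32(0.137)), (270, np.float32(0.13), np.float32(0.131)), (278, np.float32(0.124), np.float32(0.125)), (286, np.float32(0.119), np.float32(0.12))]
[(190, (nan, nan, nan)), (198, (0.574, -0.263, 0.105)), (206, (0.584, -0.268, 0.095)), (214, (0.593, -0.273, 0.088)), (222, (0.605, -0.279, 0.075)), (230, (0.617, -0.286, 0.062)), (238, (0.648, -0.303, -0.001)), (246, (0.657, -0.308, 0.0)), (254, (0.557, -0.248, 0.264)), (262, (0.557, -0.248, 0.271)), (270, (0.557, -0.248, 0.278)), (278, (0.558, -0.248, 0.283)), (286, (0.557, -0.248, 0.289)), (294, (0.556, -0.247, 0.297))]
```

The images agree that the lid is still about 0.35 rad open. The visible fingertips are about 38 mm above the reported TCP, so I can't use the TCP height to place the tips. I'll keep lowering in small steps and watch the force.

{"name": "arm_command", "arguments": {"turn": [[0, 0, 0], [0, 0, 0], [0, 0, 0], [0, 0, 0], [0, 0, 0], [0, 0, 0]], "xyz": [[0.02, -0.01, 0.1], [0.02, -0.01, 0.1], [0, 0, 0.1], [0, 0, 0.1], [0, 0, 0.1], [0, 0, 0]], "claw": [0, 0, 0, 0, 0, 0]}}

```text
time_s: 5.75
position: [0.5249, -0.2493, 0.0262]
tool_rot: [[-0.901, 0.433, -0.001], [0.433, 0.901, 0.001], [0.001, 0.0, -1.0]]
ft_force: [-0.3, -0.4, 0.3]
grip_width: -0.0001
gripper_force: 0.0
```

```bash
cat >> h.py <<'E'
def lid(t):
    im,P=cloud(t);z=P[...,2]
    k=(P[...,0]>.56)&(P[...,0]<.605)&(P[...,1]<-.185)&(P[...,1]>-.22)&(z>.04)&(z<.1);q=P[k]
    c=np.polyfit(q[:,0],q[:,2],1);print(t,'lid rad',-np.arctan(c[0]),'n',len(q),'z mean',q.mean(0))
E
python3 - <<'E'
from h import *
snap('wrist','w3');lid('w2');lid('w3');snap('side','s3');lid('s3')
s=env.observe();print(s['position'],s['ft_force'])
E
```

```text
w2 lid rad 0.3487225136845959 n 2860 z mean [ 0.57866365 -0.20024912  0.0650585 ]
w3 lid rad 0.10807897601443027 n 2861 z mean [ 0.57638587 -0.19698992  0.05522975]
s3 lid rad 0.09498498559962518 n 162 z mean [ 0.58252851 -0.20350312  0.05436567]
[ 0.52524919 -0.24952893  0.02699757] [-0.03117461  0.56309902  0.30209439]
```

{"name": "arm_command", "arguments": {"turn": [[0, 0, 0], [0, 0, 0], [0, 0, 0], [0, 0, 0], [0, 0, 0]], "xyz": [[0, 0, 0.05], [0, 0, 0.05], [0, 0, 0.05], [0, 0, 0.05], [0, 0, 0]], "claw": [0, 0, 0, 0, 0]}}

```text
time_s: 6.35
position: [0.5251, -0.2494, 0.0167]
tool_rot: [[-0.901, 0.433, -0.0], [0.433, 0.901, 0.0], [0.001, 0.0, -1.0]]
ft_force: [0.3, -0.4, -0.4]
grip_width: -0.0002
gripper_force: 0.0
```

```bash
python3 - <<'E'
from h import *
snap('wrist','w4');lid('w4')
s=env.observe();print(s['position'],s['ft_force'])
E
```

```text
w4 lid rad 0.017163922550091304 n 2902 z mean [ 0.57600181 -0.19651786  0.05159434]
[ 0.52519016 -0.24949471  0.01692697] [ 0.16975469  0.38074911 -0.06681452]
```

{"name": "arm_command", "arguments": {"turn": [[0, 0, 0], [0, 0, 0], [0, 0, 0]], "xyz": [[0, 0, 0.03], [0, 0, 0.03], [0, 0, 0]], "claw": [0, 0, 0]}}

```text
time_s: 6.7
position: [0.5253, -0.2497, 0.0148]
tool_rot: [[-0.901, 0.433, 0.0], [0.433, 0.901, -0.001], [-0.001, -0.0, -1.0]]
ft_force: [-2.3, 1.5, 5.8]
grip_width: -0.0001
gripper_force: 3.2
```

The lid is now firmly shut: 5.8 N at reported z 0.0148, so the fingertips are 37 mm above the reported TCP. I'll back off and measure the window.

{"name": "arm_command", "arguments": {"turn": [[0, 0, 0], [0, 0, 0], [0, 0, 0], [0, 0, 0], [0, 0, 0], [0, 0, 0], [0, 0, 0]], "xyz": [[0, 0, -0.3], [0, 0, -0.8], [0, 0, -0.9], [0, 0, -0.9], [0, 0, -0.9], [0.7, -0.3, -0.2], [0, 0, 0]], "claw": [0, 0, 20, 40, 85, 85, 85]}}

```text
time_s: 7.4
position: [0.4855, -0.2479, 0.2166]
tool_rot: [[-0.901, 0.434, 0.002], [0.434, 0.901, -0.003], [-0.003, -0.001, -1.0]]
ft_force: [0.5, 0.5, -1.2]
grip_width: 0.072
gripper_force: 0.0
```

```bash
python3 - <<'E'
from h import *
snap('wrist','w5');lid('w5');snap('top','t5')
for t in('w5','t5'):
    im,P=cloud(t)
    k=(P[...,2]>.042)&(P[...,2]<.062)&(abs(P[...,0]-.557)<.1)&(abs(P[...,1]+.249)<.1)&(im.max(-1)<130)
    n,l,s,c=cv2.connectedComponentsWithStats(k.astype(np.uint8));i=1+s[1:,4].argmax();q=P[l==i].astype(np.float32)
    print(t,s[i],cv2.minAreaRect(q[:,:2].copy()),q.mean(0))
im,P=cloud('w5');cv2.imwrite('pics/w5c.png',im)
go(.582,.246,.2)
E
```

```text
w5 lid rad 0.0010131530732193533 n 1234 z mean [ 0.58212771 -0.20237922  0.05099006]
w5 [  264   154   166   150 13983] ((0.5554766654968262, -0.24863770604133606), (0.1372452676296234, 0.14018602669239044), 4.017482280731201) [ 0.55549455 -0.24699885  0.05073076]
t5 [ 394  181   50   50 1615] ((0.5524489879608154, -0.24937555193901062), (0.13636942207813263, 0.14076364040374756), 3.6758017539978027) [ 0.5656763  -0.23862964  0.04968639]
7.5 [ 0.487  -0.2479  0.2143] units [2.57 9.73 0.29]
```

View pics/w5c.png

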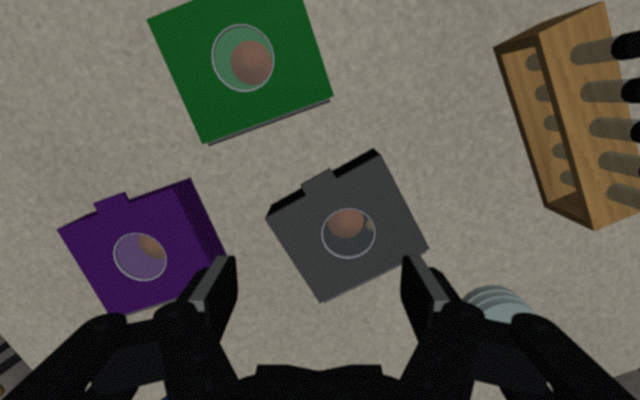

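The lid is fully closed (fit 0.001 rad), and the window centre is at pixel (348,233).

```bash
python3 - <<'E'
from h import *
z=np.load('w5.npz');R=cv2.Rodrigues(z['r'])[0];C=-R.T@z['t'].reshape(3)
for p in((348.5,233),(321,233),(376,233),(348,208),(348,258)):
    d=R.T@np.linalg.solve(z['K'],[p[0],p[1],1]);print(p,(C+d*(.0515-C[2])/d[2]).round(4))
im,P=cloud('w0')
# open-finger tip height relative to TCP 0.2378
for u in (205,210,430,437): print(u,[(v,float(P[v,u,2].round(3))) for v in range(255,300,8)])
E
```

```text
(348.5, 233) [ 0.5592 -0.247   0.0515]
(321, 233) [ 0.5463 -0.2739  0.0515]
(376, 233) [ 0.5721 -0.2201  0.0515]
(348, 208) [ 0.533  -0.2358  0.0515]
(348, 258) [ 0.5862 -0.2598  0.0515]
205 [(255, 0.001), (263, 0.294), (271, 0.3), (279, 0.303), (287, 0.304), (295, 0.304)]
210 [(255, -0.0), (263, 0.294), (271, 0.298), (279, 0.298), (287, 0.299), (295, 0.299)]
430 [(255, -0.0), (263, 0.291), (271, 0.299), (279, 0.3), (287, 0.302), (295, 0.302)]
437 [(255, -0.001), (263, 0.293), (271, 0.3), (279, 0.306), (287, 0.308), (295, 0.309)]
```

{"name": "arm_command", "arguments": {"turn": [[0, 0, 0], [0, 0, 0], [0, 0, 0], [0, 0, 0], [0, 0, 0], [0, 0, 0], [0, 0, 0], [0, 0, 0], [0, 0, 0], [0, 0, 0], [0, 0, 0], [0, 0, 0]], "xyz": [[0.23, 0.88, 0], [0.23, 0.88, 0], [0.23, 0.88, 0], [0.23, 0.88, 0], [0.23, 0.88, 0], [0.23, 0.88, 0], [0.23, 0.88, 0], [0.23, 0.88, 0], [0.23, 0.88, 0], [0.23, 0.88, 0], [0.23, 0.88, 0], [0, 0, 0]], "claw": [85, 85, 85, 85, 85, 85, 85, 85, 85, 85, 85, 85]}}

```text
time_s: 8.7
position: [0.5827, 0.2485, 0.2118]
tool_rot: [[-0.904, 0.428, -0.002], [0.428, 0.904, 0.001], [0.003, -0.0, -1.0]]
ft_force: [-0.0, -0.4, -0.2]
grip_width: 0.0848
gripper_force: 0.0
```

{"name": "arm_command", "arguments": {"turn": [[0, 0, 0]], "xyz": [[0, 0, 0]], "claw": [85]}}

```text
time_s: 8.8
position: [0.5827, 0.2442, 0.2125]
tool_rot: [[-0.902, 0.431, -0.002], [0.431, 0.902, -0.001], [0.002, -0.002, -1.0]]
ft_force: [0.0, 0.1, 0.2]
grip_width: 0.085
gripper_force: 0.0
```

```bash
python3 - <<'E'
from h import *
go(.582,.246,.025)
E
```

```text
8.8 [0.5827 0.2442 0.2125] units [0.02 0.03 3.75]
```

{"name": "arm_command", "arguments": {"turn": [[0, 0, 0], [0, 0, 0], [0, 0, 0], [0, 0, 0], [0, 0, 0], [0, 0, 0], [0, 0, 0], [0, 0, 0], [0, 0, 0], [0, 0, 0], [0, 0, 0], [0, 0, 0]], "xyz": [[0.02, 0.03, 0.4], [0, 0, 0.4], [0, 0, 0.4], [0, 0, 0.4], [0, 0, 0.4], [0, 0, 0.4], [0, 0, 0.4], [0, 0, 0.3], [0, 0, 0.3], [0, 0, 0.2], [0, 0, 0.1], [0, 0, 0]], "claw": [85, 85, 85, 85, 85, 85, 85, 85, 85, 85, 85, 85]}}

```text
time_s: 10.0
position: [0.5824, 0.2444, 0.0287]
tool_rot: [[-0.901, 0.434, -0.001], [0.434, 0.901, -0.0], [0.001, -0.001, -1.0]]
ft_force: [0.5, 0.1, 0.7]
grip_width: 0.0854
gripper_force: 0.0
```

```bash
python3 - <<'E'
from h import *
go(.582,.246,.025)
snap('wrist','w6')
E
```

```text
10.0 [0.5824 0.2444 0.0287] units [0.02 0.03 0.07]
```

View pics/w6.png

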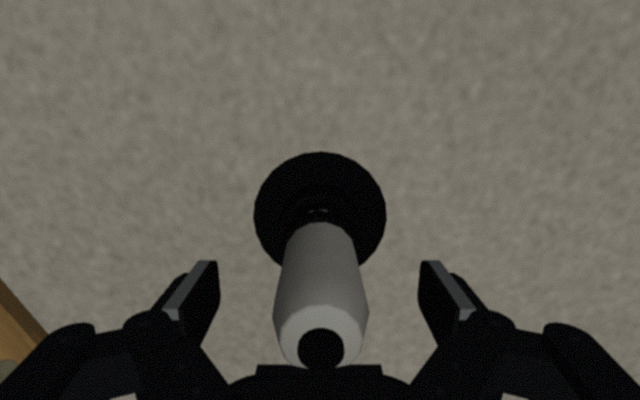

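The scope stands between the open pads, with its top at about (321,345), centred and clear of the gripper body. Closing now.

{"name": "arm_command", "arguments": {"turn": [[0, 0, 0], [0, 0, 0], [0, 0, 0], [0, 0, 0], [0, 0, 0], [0, 0, 0], [0, 0, 0], [0, 0, 0], [0, 0, 0], [0, 0, 0]], "xyz": [[0, 0.03, 0.05], [0, 0, 0], [0, 0, 0], [0, 0, 0], [0, 0, 0], [0, 0, 0], [0, 0, 0], [0, 0, 0], [0, 0, 0], [0, 0, 0]], "claw": [60, 45, 38, 32, 28, 25, 25, 25, 25, 25], "squeeze": 40}}

```text
time_s: 11.05
position: [0.5833, 0.2464, 0.027]
tool_rot: [[-0.901, 0.433, 0.001], [0.433, 0.901, 0.0], [-0.001, 0.0, -1.0]]
ft_force: [-0.8, 1.1, 4.2]
grip_width: 0.0329
gripper_force: 39.8
```

{"name": "arm_command", "arguments": {"turn": [[0, 0, 0], [0, 0, 0], [0, 0, 0], [0, 0, 0], [0, 0, 0], [0, 0, 0], [0, 0, 0], [0, 0, 0], [0, 0, 0], [0, 0, 0], [0, 0, 0], [0, 0, 0]], "xyz": [[0, 0, -0.1], [0, 0, -0.2], [0, 0, -0.3], [0, 0, -0.4], [0, 0, -0.4], [0, 0, -0.4], [0, 0, -0.4], [0, 0, -0.4], [0, 0, -0.4], [0, 0, -0.3], [0, 0, -0.2], [0, 0, 0]], "claw": [25, 25, 25, 25, 25, 25, 25, 25, 25, 25, 25, 25]}}

```text
time_s: 12.25
position: [0.5835, 0.2463, 0.203]
tool_rot: [[-0.901, 0.433, 0.002], [0.433, 0.901, 0.0], [-0.002, 0.001, -1.0]]
ft_force: [0.8, 0.1, -0.8]
grip_width: 0.0331
gripper_force: 39.8
```

```bash
python3 - <<'E'
from h import *
go(.559,-.2475,.2)
snap('side','s7');im,P=cloud('s7')
cv2.imwrite('pics/s7c.png',cv2.resize(im[40:240,200:400],None,fx=3,fy=3))
E
```

```text
12.25 [0.5835 0.2463 0.203 ] units [-3.84 -9.11  0.06]
```

View pics/s7c.png

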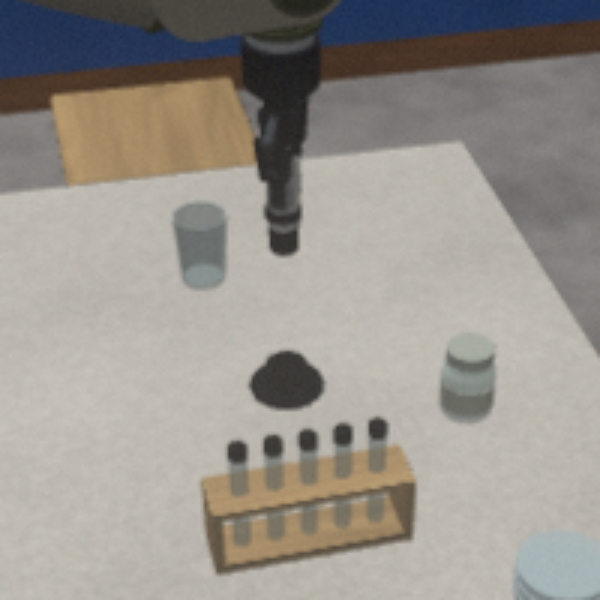

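The microscope hangs upright with its nose at crop pixel (284,250). The cradle is empty and the rack hasn't moved. I'll carry it across the rack next.

{"name": "arm_command", "arguments": {"turn": [[0, 0, 0], [0, 0, 0], [0, 0, 0], [0, 0, 0], [0, 0, 0], [0, 0, 0], [0, 0, 0], [0, 0, 0], [0, 0, 0], [0, 0, 0], [0, 0, 0], [0, 0, 0]], "xyz": [[-0.16, -0.38, 0], [-0.16, -0.38, 0], [-0.16, -0.38, 0], [-0.16, -0.38, 0], [-0.16, -0.38, 0], [-0.16, -0.38, 0], [-0.16, -0.38, 0], [-0.16, -0.38, 0], [-0.16, -0.38, 0], [-0.16, -0.38, 0], [-0.16, -0.38, 0], [-0.16, -0.38, 0]], "claw": [25, 25, 25, 25, 25, 25, 25, 25, 25, 25, 25, 25]}}

```text
time_s: 13.5
position: [0.5703, -0.0016, 0.2005]
tool_rot: [[-0.901, 0.433, -0.002], [0.433, 0.901, 0.0], [0.002, -0.001, -1.0]]
ft_force: [0.1, 0.6, -0.8]
grip_width: 0.0332
gripper_force: 39.8
```

{"name": "arm_command", "arguments": {"turn": [[0, 0, 0], [0, 0, 0], [0, 0, 0], [0, 0, 0], [0, 0, 0], [0, 0, 0], [0, 0, 0], [0, 0, 0], [0, 0, 0], [0, 0, 0], [0, 0, 0], [0, 0, 0]], "xyz": [[-0.16, -0.38, 0], [-0.16, -0.38, 0], [-0.16, -0.38, 0], [-0.16, -0.38, 0], [-0.16, -0.38, 0], [-0.16, -0.38, 0], [-0.16, -0.38, 0], [-0.16, -0.38, 0], [-0.16, -0.38, 0], [-0.16, -0.38, 0], [-0.16, -0.38, 0], [-0.16, -0.38, 0]], "claw": [25, 25, 25, 25, 25, 25, 25, 25, 25, 25, 25, 25]}}

```text
time_s: 14.7
position: [0.5583, -0.2486, 0.2005]
tool_rot: [[-0.901, 0.433, -0.002], [0.433, 0.901, 0.001], [0.002, 0.0, -1.0]]
ft_force: [0.2, 0.1, -1.0]
grip_width: 0.0335
gripper_force: 39.8
```

{"name": "arm_command", "arguments": {"turn": [[0, 0, 0], [0, 0, 0], [0, 0, 0], [0, 0, 0], [0, 0, 0]], "xyz": [[0, 0, 0], [0, 0, 0.3], [0, 0, 0.5], [0, 0, 0.3], [0, 0, 0]], "claw": [25, 25, 25, 25, 25]}}

```text
time_s: 15.2
position: [0.5578, -0.2467, 0.1442]
tool_rot: [[-0.902, 0.433, -0.004], [0.433, 0.902, 0.003], [0.005, 0.001, -1.0]]
ft_force: [-1.0, 0.5, -1.3]
grip_width: 0.0331
gripper_force: 39.8
```

```bash
python3 - <<'E'
from h import *
go(.559,-.2475,.08)
snap('side','s8');snap('wrist','w8')
im,P=cloud('s8')
p=np.array(env.observe()['position'])
k=(np.hypot(P[...,0]-p[0],P[...,1]-p[1])<.03)&(P[...,2]>.06)&(P[...,2]<p[2]+.03)
v,u=np.nonzero(k);print(len(v),v.min(),v.max(),u.min(),u.max())
for vv in range(v.min(),v.max()+1,2):
    m=v==vv
    if m.any(): print(vv,u[m].min(),u[m].max(),P[vv,u[m]].mean(0).round(3),np.median(im[vv,u[m]].max(-1)))
cv2.imwrite('pics/s8c.png',cv2.resize(im[160:310,240:400],None,fx=4,fy=4))
E
```

```text
15.2 [ 0.5578 -0.2467  0.1442] units [-0.04 -0.01  1.28]
188 236 256 320 336
236 321 321 [ 0.542 -0.238  0.175] 102.0
238 320 321 [ 0.539 -0.242  0.174] 104.0
240 320 336 [ 0.555 -0.252  0.173] 87.0
242 321 335 [ 0.553 -0.258  0.172] 63.5
244 322 334 [ 0.552 -0.263  0.171] 57.0
246 322 334 [ 0.552 -0.262  0.163] 86.0
248 322 334 [ 0.553 -0.26   0.153] 93.0
250 322 333 [ 0.552 -0.26   0.146] 57.0
252 322 333 [ 0.553 -0.259  0.139] 55.5
254 322 333 [ 0.553 -0.259  0.131] 57.5
256 325 330 [ 0.553 -0.261  0.126] 81.5
```

View pics/s8c.png

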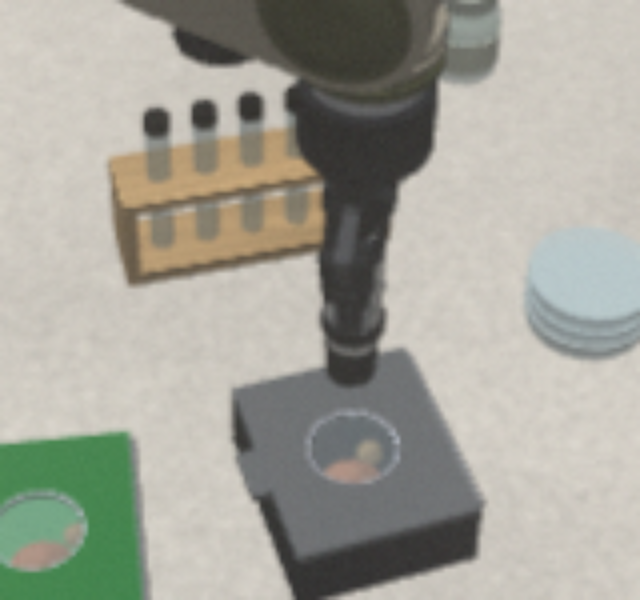

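The scope is upright above the closed lid. The nose bottom is at z≈0.125, 19 mm below the reported TCP, and it lines up with the window at crop (352,447). Now I'll lower it slowly.

{"name": "arm_command", "arguments": {"turn": [[0, 0, 0], [0, 0, 0], [0, 0, 0], [0, 0, 0], [0, 0, 0], [0, 0, 0], [0, 0, 0], [0, 0, 0], [0, 0, 0]], "xyz": [[-0.02, 0, 0.2], [0, 0, 0.2], [0, 0, 0.2], [0, 0, 0.2], [0, 0, 0.15], [0, 0, 0.15], [0, 0, 0.08], [0, 0, 0.04], [0, 0, 0]], "claw": [25, 25, 25, 25, 25, 25, 25, 25, 25]}}

```text
time_s: 16.2
position: [0.5597, -0.2484, 0.0855]
tool_rot: [[-0.901, 0.433, -0.0], [0.433, 0.901, 0.0], [0.0, 0.0, -1.0]]
ft_force: [0.1, 0.0, -0.8]
grip_width: 0.0333
gripper_force: 39.9
```

```bash
python3 - <<'E'
from h import *
go(.559,-.2475,.0805)
snap('side','s9')
im,P=cloud('s9')
p=np.array(env.observe()['position'])
k=(np.hypot(P[...,0]-p[0],P[...,1]-p[1])<.03)&(P[...,2]>.045)&(P[...,2]<p[2]+.03)
v,u=np.nonzero(k)
for vv in range(v.min(),v.max()+1):
    m=v==vv; print(vv,u[m].min(),u[m].max(),np.median(P[vv,u[m]],0).round(3))
cv2.imwrite('pics/s9c.png',cv2.resize(im[220:310,290:390],None,fx=6,fy=6,interpolation=cv2.INTER_CUBIC))
E
```

```text
16.2 [ 0.5597 -0.2484  0.0855] units [0.02 0.01 0.1 ]
254 321 321 [ 0.542 -0.24   0.113]
255 321 336 [ 0.559 -0.249  0.114]
256 321 336 [ 0.542 -0.248  0.115]
257 321 336 [ 0.572 -0.256  0.114]
258 321 335 [ 0.541 -0.253  0.113]
259 321 335 [ 0.542 -0.258  0.112]
260 322 335 [ 0.548 -0.262  0.113]
261 322 334 [ 0.553 -0.265  0.112]
262 322 334 [ 0.552 -0.267  0.11 ]
263 322 334 [ 0.552 -0.264  0.101]
264 320 334 [ 0.552 -0.262  0.098]
265 320 336 [ 0.554 -0.262  0.09 ]
266 318 338 [ 0.554 -0.256  0.083]
267 318 338 [ 0.555 -0.255  0.08 ]
268 318 339 [ 0.555 -0.253  0.074]
269 317 339 [ 0.555 -0.248  0.052]
270 317 339 [ 0.554 -0.251  0.052]
271 317 339 [ 0.554 -0.25   0.051]
272 317 339 [ 0.554 -0.252  0.049]
273 317 339 [ 0.559 -0.252  0.049]
274 317 339 [ 0.559 -0.255  0.049]
275 318 339 [ 0.561 -0.259  0.049]
276 319 338 [ 0.557 -0.262  0.049]
277 319 337 [ 0.555 -0.264  0.049]
278 321 336 [ 0.556 -0.267  0.049]
279 323 335 [ 0.556 -0.272  0.05 ]
280 324 332 [ 0.553 -0.275  0.05 ]
281 328 329 [ 0.553 -0.276  0.048]
```

View pics/s9c.png

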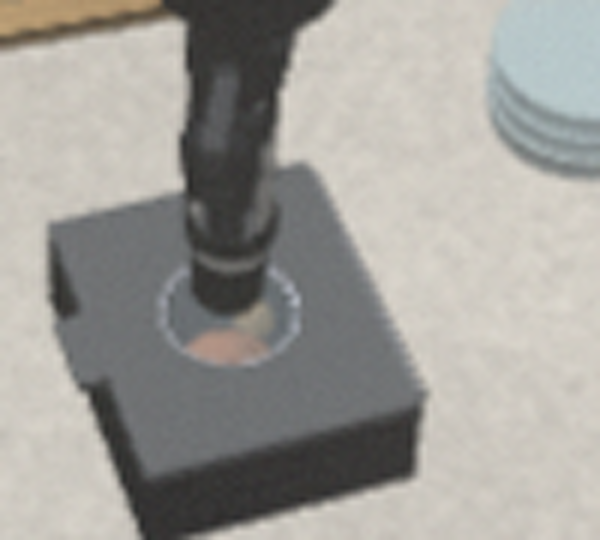

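{"name": "arm_command", "arguments": {"turn": [[0, 0, 0], [0, 0, 0], [0, 0, 0], [0, 0, 0], [0, 0, 0], [0, 0, 0]], "xyz": [[0, 0, 0.04], [0, 0, 0.04], [0, 0, 0], [0, 0, 0], [0, 0, 0], [0, 0, 0]], "claw": [25, 25, 25, 25, 25, 25]}}

```text
time_s: 16.85
position: [0.5597, -0.2483, 0.0817]
tool_rot: [[-0.901, 0.433, 0.0], [0.433, 0.901, -0.0], [-0.0, -0.0, -1.0]]
ft_force: [-0.2, 0.5, -0.8]
grip_width: 0.0334
gripper_force: 39.9
```

```bash
python3 - <<'E'
from h import *
go(.559,-.2475,.0805)
z=np.load('s9.npz')
def pr(c,r):
    a=np.linspace(0,6.28,60);X=np.stack([c[0]+r*np.cos(a),c[1]+r*np.sin(a),0*a+c[2]],1)
    p=cv2.projectPoints(X,z['r'],z['t'],z['K'],None)[0][:,0];q=(p-[290,220])*6;return q.min(0).round(),q.max(0).round()
print('window',pr((.559,-.2475,.0515),.028))
for h in (.0615,.0665,.0715): print('nose',h,pr((.5597,-.2484,h),.015))
s=env.observe();print(s['time_s'],s['ft_force'],s['gripper_force'],np.abs(s['qvel']).max())
E
```

```text
16.85 [ 0.5597 -0.2483  0.0817] units [0.02 0.01 0.02]
window (array([160., 255.]), array([292., 359.]))
nose 0.0615 (array([194., 264.]), array([265., 320.]))
nose 0.0665 (array([194., 257.]), array([265., 312.]))
nose 0.0715 (array([194., 249.]), array([266., 305.]))
16.85 [-0.24627764  0.46552066 -0.80202329] 39.88555133342743 0.08747882143704984
```

```bash
python3 -c "
from rig import env
print(env.close_job())"
```

```text
the job is handed in; nothing more can be done
None
```

I closed the lid fully, carried the microscope over the rack and handed the job in at about 17 s, with the microscope held upright about 11 mm above the window and centred to within about 3 mm; no verdict was returned.

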